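Find the rocking canister lid and press it home

ROBOT

A 6-joint arm with a two-finger parallel gripper is mounted at the origin on the work surface. World frame = base frame: x ahead of the robot, y to its left, z up, the work surface at z = 0. Lengths are in m, angles in degrees, forces in N, time in s.
With the tool pointing down it reaches from about 0.3 to 0.85 m from the base axis. Payload 5.4 kg.
Tool frame: the origin (TCP) lies on the centre line of the jaws, within the pads' length; the fingertips stand 19 mm ahead of it and the grasp point (between the pads) is the TCP; z points along the fingers, y is the direction in which the jaws open and shut (so a half turn about z gives the same grasp; the last joint's range is limited). The gripper opens to 85 mm and grips with 20 to 120 N. Pads are 22 mm wide; open, the fingers measure 114 mm over their backs; the gripper's body (76 mm by 85 mm) begins 54 mm behind the grasp point. The pads swing forward as they close: fully open they stand 13 mm farther back than shut.
Start: joints at [56.946, 9.076, 91.501, -0, 79.423, -12.038], TCP at [0.206, 0.537, 0.25] pointing down, gripper open.
Joint ranges: [-166.64, 166.64], [-54.1, 131.32], [10.49, 154.53], [-73.88, 253.88], [9.74, 151.15], [-171.62, 171.62]. Speed limits (degrees/s): [147.25, 147.25, 180, 180, 180, 180].

INTERFACE

Orientations are given as a 3x3 rotation matrix whose columns are the frame's x, y, z axes.
In Python, from rig import env, viewer, workorder gives the robot as it stands. The module is installed in compiled form; this text tells all that it offers.
- The arm moves only by the tool jog_arm, never from a script. Its argument "increments" is a list of rows, each an object of numbers: "x", "y", "z": the shift along the tool's x, y, z each as a share of 500 mm, from -1 to 1; "wx", "wy", "wz": the turn, a rotation vector about the tool's x, y, z each as a share of 45 degrees, from -1 to 1. A call has 1 to 20 rows; each row is the pose to reach, as a shift and turn from the pose commanded when the call began, along the tool's axes at that moment; what a row does not reach only later rows make up. A row lasts 1/10 s, in which the tool goes at most 50 mm and 8.59 degrees, less where a joint would pass 70% of its speed; a pose out of reach is approached as far as the arm can. A call with a number of a shift or a turn outside -1 to 1 is refused whole. A call with a gripper value outside its range is refused whole. "hand" is the closure, from 0 (fully open) to 1 (shut), set as the call begins (left out, the last holds). The fingers move at their own pace and stop on an object; the grip force is fixed at half the most. Time passes only in rows, so rows that repeat a pose let the fingers close. It gives the time, the measured TCP pose, the force and the opening at its end, in the units of the state.
- env.get_obs(): the state, without advancing time (a new reading comes with each control period).
- viewer.grab_frame(name): name is "side" or "top" or "wrist"; returns a dict with "pixels" (400x640x3 uint8, red, green, blue), "z_map" (400x640 float32, m along the optical axis (not along the pixel's ray), 0 where there is no reading), "intrinsics" (3x3 intrinsics, pixels), "R" (3x3) and "t" (3): a world point X has camera coordinates R X + t. Camera axes: x right, y down, z forward; pixel columns grow to the right and rows downward; lengths in m; the calibration is good to about 2 mm. A picture is of the moment at which its call begins.
- workorder.sign_off(): hands the job in, once; it reports no verdict.
The state is a dict: "time_s": time; "qpos": joint angles; "qvel": joint speeds; "joint_torque": joint torques, N m; "tool_pos": TCP position; "tcp_rot": TCP orientation; "contact_force": force on the tool from outside, world axes, zero at the start; "ft_torque": the same for the moment, N m; "grip_width": finger opening in m.
Only numpy, scipy, OpenCV 4.12 (cv2) and the standard library are available. Lean on these libraries where they do the work, as an engineer would, in place of code of your own. Each camera call takes 0.05 s, during which the arm holds its last target.

TASK

One of the four wooden canister lids on the board is not properly seated, though they all look alike. Press lightly on the ends of the lids until you find the one that rocks, then press that lid down in its middle until it is fully home and no longer rocks. Use only the fingertips: do not pull any lid up, and leave the jars and the cup where they are.

Things in the scene. Friction and masses are not known exactly. Their poses are not given: they have to be found in the camera images.
- top_a (a point): Centre of the top face of the leftmost (robot's left, +y) of four identical wooden canister lids. Flat level slab, 106 mm along x (roughly away from the robot), 80 mm along y; z points up out of the top face, 128 mm above the work surface. One lid, drawn anew each time, is unseated; it starts as high and level as the others.
- top_b (a point): Centre of the top face of the second from the left of four identical wooden canister lids. Same size. The unseated lid, pressed with about 1.5 to 8 N near the middle of an 80 mm edge (42 mm from the centre along +x or -x), rocks: that end dips about 4.5 mm, its frame tilts 0.11 rad about y; let go, it swings back level.
- top_c (a point): Centre of the top face of the third from the left of four identical wooden canister lids. Same size. A seated lid gives less than 1 mm wherever it is pressed.
- top_d (a point): Centre of the top face of the rightmost of four identical wooden canister lids. Same size. Pressed at the centre with over 13 N (20 N is ample) the unseated lid slides straight down about 5 mm onto a solid seat, stays there and no longer rocks.
- board: The dark wooden board, 260 mm (x) by 500 mm (y) by 18 mm thick, fixed; origin at the centre of its underside. The canisters stand in a row along its y, 116 mm apart, 30 mm nearer the robot than its middle.
- spice_jar: Bystander: small amber glass jar standing on the far strip of the board, 44 mm wide, 85 mm high; origin at the centre of its underside. Loose.
- cup: Bystander: steel cup standing on the far strip of the board, 60 mm wide, 60 mm high; origin at the centre of its underside. Loose.
- big_jar: Bystander: green glass preserving jar on the table to the left of the board, 68 mm wide, 120 mm high; origin at the centre of its underside. Loose.

How it is judged:
By the outcome, as a careful person would: the job done as asked, in the order asked, and still so for the second after the job is handed in, with the robot touching nothing.
It also fails if it takes over 48 s, if anything falls off the work surface, if the arm or the gripper's body presses on something with over 40 N, if the wrist force passes 120 N, or if a joint passes its speed limit or range.

## Working session

There is one attempt and no reset: what is moved stays moved. The work goes in short steps, Python scripts to look and compute and a tool call to move; the robot and the scene stay as the last step left them, time stands still between calls to the robot, and variables do not carry over. Pictures are saved under pics/ and viewed, and the job is handed in when it is done.

Besides the shell and the picture viewer there is one more tool, called by a JSON object that holds its "name" and its "arguments", one argument or row to a line. jog_arm: Moves the arm, as the interface text tells. Shift numbers are shares of 500 mm and turn numbers shares of 45 degrees, none past 1 either way. Its arguments: {"type":"object","properties":{"increments":{"type":"array"},"hand":{"type":"number"}},"required":["increments"]}

```bash
mkdir -p pics; python3 - <<'E'
from rig import env, viewer
import cv2,numpy as np
o=env.get_obs(); print({k:np.round(v,4).tolist() for k,v in o.items()})
for n in ["top","side"]:
    f=viewer.grab_frame(n); cv2.imwrite(f"pics/{n}0.png",f["pixels"][:,:,::-1]); np.savez(f"{n}0.npz",**f)
    print(n,np.round(f["R"],3).tolist(),np.round(f["t"],3),f["intrinsics"].tolist())
E
```

```text
{'time_s': 0.0, 'qpos': [56.9474, 9.1154, 91.5755, -0.0004, 79.4232, -12.0381], 'qvel': [-0.1087, 0.074, 0.0066, 0.1252, 0.0286, 0.0359], 'joint_torque': [0.0001, -39.6005, -33.143, -0.0002, 0.0084, -0.0], 'tool_pos': [0.2059, 0.5362, 0.2493], 'tcp_rot': [[-0.9335, 0.3586, -0.0011], [0.3586, 0.9335, -0.0017], [0.0004, -0.0019, -1.0]], 'contact_force': [0.1169, -0.0851, 0.7771], 'ft_torque': [-0.0357, 0.004, -0.0059], 'grip_width': 0.0855}
top [[-0.008, -1.0, -0.009], [-0.987, 0.009, -0.161], [0.161, 0.008, -0.987]] [0.155 0.618 1.105] [[406.80348097483017, 0.0, 321.1727021408454], [0.0, 406.80348097483017, 194.90970225323605], [0.0, 0.0, 1.0]]
side [[-0.837, -0.547, 0.004], [-0.421, 0.64, -0.642], [0.348, -0.54, -0.766]] [0.583 0.237 0.917] [[475.31099843659484, 0.0, 312.4899249787432], [0.0, 475.31099843659484, 195.06134079861147], [0.0, 0.0, 1.0]]
```

View pics/top0.png

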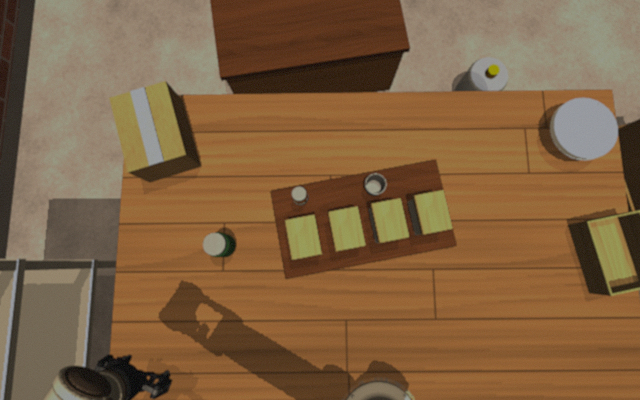

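View pics/side0.png

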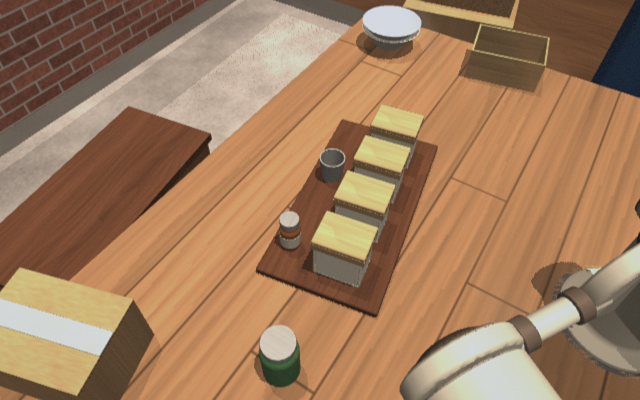

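The top view shows the four lids at about (303,237), (347,228), (390,220) and (433,212). The spice jar is at (299,194), the cup at (375,184) and the big jar at (218,244). Next I measure the lid poses.

```bash
cat > h.py <<'E'
import numpy as np,cv2
def world(f):
    K=f["intrinsics"];z=f["z_map"];v,u=np.mgrid[:400,:640]
    c=np.stack([(u-K[0,2])/K[0,0]*z,(v-K[1,2])/K[1,1]*z,z],-1)
    return (c-f["t"])@f["R"]   # R^T (c-t)
def cast(f,u,v,h):
    K=f["intrinsics"];d=f["R"].T@np.array([(u-K[0,2])/K[0,0],(v-K[1,2])/K[1,1],1]);C=-f["R"].T@f["t"]
    return C+d*(h-C[2])/d[2]
def lids(f,z0=.122,z1=.136):
    W=world(f);hsv=cv2.cvtColor(np.ascontiguousarray(f["pixels"]),cv2.COLOR_RGB2HSV)
    m=((hsv[...,0]>18)&(hsv[...,0]<40)&(hsv[...,1]>60)&(hsv[...,2]>110)&(W[...,2]>.1)&(W[...,2]<.15)).astype(np.uint8)
    n,l,s,c=cv2.connectedComponentsWithStats(m)
    out=[]
    for i in range(1,n):
        if s[i,4]<250: continue
        mm=(l==i); P=W[mm]; zt=np.median(P[:,2]); 
        vv,uu=np.nonzero(mm)
        T=np.array([cast(f,a,b,.128)[:2] for a,b in zip(uu,vv)])
        (c0,sz,an)=cv2.minAreaRect(T.astype(np.float32)*1000)
        out.append((c[i].round(1).tolist(),s[i,4],np.round(T.mean(0),4).tolist(),np.round(c0,1),np.round(sz,1),round(an,1),round(float(zt),4),P[:,2].std().round(4)))
    return out
E
python3 - <<'E'
from h import *
for n in ["top","side"]:
    f=dict(np.load(n+"0.npz")); print(n)
    for r in lids(f): print(*r)
f=dict(np.load("top0.npz"));W=world(f)
for n,u,v in [("spice",299,194),("cup",375,184),("big",215,244)]: print(n,W[v,u].round(3))
# board corners
for u,v in [(271,188),(437,160),(456,245),(287,277)]: print(cast(f,u,v,.018).round(3))
E
```

```text
top
[164.6, 120.5] 1721 [0.818, 0.5767] [819.6 577.1] [223.7  61.4] 17.0 0.1402 0.0019
[128.6, 131.6] 1675 [0.7877, 0.6735] [789.4 673.9] [223.7  58.4] 17.2 0.1402 0.0019
[432.9, 211.6] 1209 [0.56, -0.144] [ 560.4 -144.1] [105.4  79.9] 10.5 0.1281 0.0022
[389.8, 219.9] 1225 [0.5391, -0.0301] [539.5 -29.8] [105.6  80.4] 10.5 0.1282 0.0023
[346.5, 228.2] 1230 [0.5182, 0.0835] [518.8  83.6] [105.6  79.9] 10.3 0.1282 0.0025
[303.0, 236.5] 1225 [0.4976, 0.1972] [498.  197.2] [105.5  78.9] 10.3 0.1282 0.0024
side
[397.5, 120.1] 992 [0.5576, -0.1441] [ 557.9 -144.5] [103.5  76.8] 10.7 0.128 0.0014
[382.3, 153.1] 1207 [0.537, -0.0299] [536.6 -30.7] [105.7  76.2] 10.4 0.1279 0.0013
[364.8, 190.9] 1486 [0.5163, 0.0843] [516.9  83.6] [103.6  76.6] 10.7 0.1279 0.0013
[344.8, 234.6] 1861 [0.4954, 0.1984] [495.3 197.4] [105.5  76.5] 10.5 0.1277 0.0013
[66.0, 298.9] 4206 [0.8202, 0.5692] [823.  569.4] [223.5  59.4] 17.2 0.1392 0.0012
[43.4, 360.4] 3830 [0.7628, 0.6563] [772.7 660.9] [181.3  61.8] 17.2 0.1391 0.0012
spice [0.614 0.209 0.103]
cup [ 0.655 -0.008  0.022]
big [0.48  0.428 0.122]
[0.647 0.297 0.018]
[ 0.726 -0.193  0.018]
[ 0.476 -0.234  0.018]
[0.39  0.249 0.018]
```

{"name": "jog_arm", "arguments": {
  "increments": [
    {"x":-0.1,"y":-0.065,"wz":-0.15},
    {"x":-0.18,"y":-0.118,"wz":-0.3},
    {"x":-0.26,"y":-0.17,"wz":-0.45},
    {"x":-0.34,"y":-0.222,"wz":-0.6},
    {"x":-0.42,"y":-0.275,"wz":-0.698},
    {"x":-0.5,"y":-0.327,"wz":-0.698},
    {"x":-0.58,"y":-0.38,"wz":-0.698},
    {"x":-0.66,"y":-0.432,"wz":-0.698},
    {"x":-0.715,"y":-0.468,"wz":-0.698},
    {"x":-0.715,"y":-0.468,"wz":-0.698},
    {"x":-0.715,"y":-0.468,"wz":-0.698},
    {"x":-0.715,"y":-0.468,"z":0.06,"wz":-0.698},
    {"x":-0.715,"y":-0.468,"z":0.12,"wz":-0.698},
    {"x":-0.715,"y":-0.468,"z":0.15,"wz":-0.698},
    {"x":-0.715,"y":-0.468,"z":0.168,"wz":-0.698},
    {"x":-0.715,"y":-0.468,"z":0.168,"wz":-0.698},
    {"x":-0.715,"y":-0.468,"z":0.168,"wz":-0.698},
    {"x":-0.715,"y":-0.468,"z":0.168,"wz":-0.698}
  ],
  "hand": 1
}}

```text
schema error: expected keys x, y, z, wx, wy, wz
```

{"name": "jog_arm", "arguments": {
  "increments": [
    {"x":-0.1,"y":-0.065,"z":0,"wx":0,"wy":0,"wz":-0.15},
    {"x":-0.18,"y":-0.118,"z":0,"wx":0,"wy":0,"wz":-0.3},
    {"x":-0.26,"y":-0.17,"z":0,"wx":0,"wy":0,"wz":-0.45},
    {"x":-0.34,"y":-0.222,"z":0,"wx":0,"wy":0,"wz":-0.6},
    {"x":-0.42,"y":-0.275,"z":0,"wx":0,"wy":0,"wz":-0.698},
    {"x":-0.5,"y":-0.327,"z":0,"wx":0,"wy":0,"wz":-0.698},
    {"x":-0.58,"y":-0.38,"z":0,"wx":0,"wy":0,"wz":-0.698},
    {"x":-0.66,"y":-0.432,"z":0,"wx":0,"wy":0,"wz":-0.698},
    {"x":-0.715,"y":-0.468,"z":0,"wx":0,"wy":0,"wz":-0.698},
    {"x":-0.715,"y":-0.468,"z":0,"wx":0,"wy":0,"wz":-0.698},
    {"x":-0.715,"y":-0.468,"z":0,"wx":0,"wy":0,"wz":-0.698},
    {"x":-0.715,"y":-0.468,"z":0.06,"wx":0,"wy":0,"wz":-0.698},
    {"x":-0.715,"y":-0.468,"z":0.12,"wx":0,"wy":0,"wz":-0.698},
    {"x":-0.715,"y":-0.468,"z":0.15,"wx":0,"wy":0,"wz":-0.698},
    {"x":-0.715,"y":-0.468,"z":0.168,"wx":0,"wy":0,"wz":-0.698},
    {"x":-0.715,"y":-0.468,"z":0.168,"wx":0,"wy":0,"wz":-0.698},
    {"x":-0.715,"y":-0.468,"z":0.168,"wx":0,"wy":0,"wz":-0.698}
  ],
  "hand": 1
}}

```text
time_s: 1.8
tool_pos: [0.4562, 0.1907, 0.1671]
tcp_rot: [[-0.983, -0.181, 0.001], [-0.181, 0.983, 0.0], [-0.001, 0.0, -1.0]]
contact_force: [-0.0, 0.1, 0.5]
grip_width: 0.0001
```

```bash
python3 - <<'E'
from rig import env, viewer
import cv2,numpy as np
o=env.get_obs(); print({k:np.round(o[k],4).tolist() for k in ["time_s","tool_pos","tcp_rot","contact_force","grip_width","qpos"]})
a=[viewer.grab_frame(n)["pixels"][:,:,::-1] for n in ["side","wrist"]]
cv2.imwrite("pics/s1.png",a[0]);cv2.imwrite("pics/w1.png",a[1])
E
```

```text
{'time_s': 1.8, 'tool_pos': [0.4562, 0.1907, 0.1671], 'tcp_rot': [[-0.9834, -0.1814, 0.0012], [-0.1814, 0.9834, 0.0003], [-0.0012, 0.0, -1.0]], 'contact_force': [-0.0084, 0.1437, 0.502], 'grip_width': 0.0001, 'qpos': [8.654, 1.7244, 109.2062, 0.0054, 68.9985, -91.7986]}
```

View pics/s1.png

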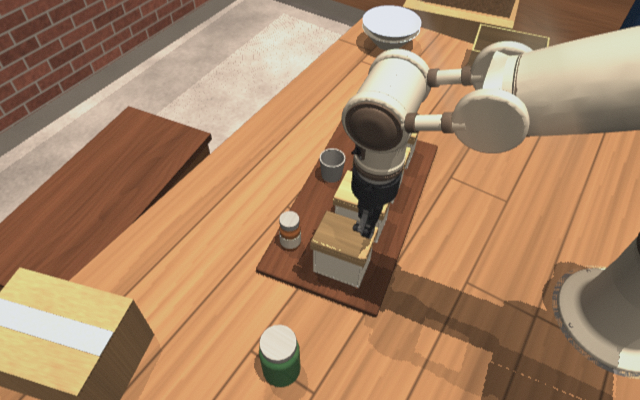

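View pics/w1.png

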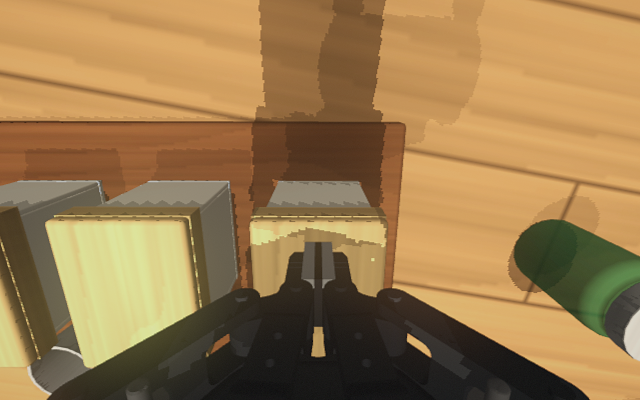

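The shut tips sit over the middle of lid a's near end, at wrist pixel (318,243). Now I descend gently.

{"name": "jog_arm", "arguments": {
  "increments": [
    {"x":0,"y":0,"z":0.016,"wx":0,"wy":0,"wz":0},
    {"x":0,"y":0,"z":0.026,"wx":0,"wy":0,"wz":0},
    {"x":0,"y":0,"z":0.032,"wx":0,"wy":0,"wz":0},
    {"x":0,"y":0,"z":0.034,"wx":0,"wy":0,"wz":0},
    {"x":0,"y":0,"z":0.036,"wx":0,"wy":0,"wz":0},
    {"x":0,"y":0,"z":0.036,"wx":0,"wy":0,"wz":0},
    {"x":0,"y":0,"z":0.036,"wx":0,"wy":0,"wz":0}
  ]
}}

```text
time_s: 2.6
tool_pos: [0.4562, 0.1901, 0.1485]
tcp_rot: [[-0.984, -0.18, 0.0], [-0.18, 0.984, 0.0], [-0.0, 0.0, -1.0]]
contact_force: [0.4, 0.9, -0.4]
grip_width: -0.0001
```

{"name": "jog_arm", "arguments": {
  "increments": [
    {"x":0,"y":0,"z":0.001,"wx":0,"wy":0,"wz":0},
    {"x":0,"y":0,"z":0.002,"wx":0,"wy":0,"wz":0},
    {"x":0,"y":0,"z":0.002,"wx":0,"wy":0,"wz":0}
  ]
}}

```text
time_s: 2.9
tool_pos: [0.456, 0.1901, 0.1473]
tcp_rot: [[-0.984, -0.18, -0.0], [-0.18, 0.984, -0.0], [0.0, 0.0, -1.0]]
contact_force: [-0.1, 0.1, 0.9]
grip_width: -0.0001
```

{"name": "jog_arm", "arguments": {
  "increments": [
    {"x":0,"y":0,"z":0.001,"wx":0,"wy":0,"wz":0},
    {"x":0,"y":0,"z":0.001,"wx":0,"wy":0,"wz":0}
  ]
}}

```text
time_s: 3.1
tool_pos: [0.456, 0.1901, 0.1468]
tcp_rot: [[-0.984, -0.18, 0.0], [-0.18, 0.984, -0.0], [-0.0, -0.0, -1.0]]
contact_force: [0.4, -0.2, -0.7]
grip_width: 0.0002
```

{"name": "jog_arm", "arguments": {
  "increments": [
    {"x":0,"y":0,"z":0.001,"wx":0,"wy":0,"wz":0},
    {"x":0,"y":0,"z":0.001,"wx":0,"wy":0,"wz":0}
  ]
}}

```text
time_s: 3.3
tool_pos: [0.4561, 0.1901, 0.1467]
tcp_rot: [[-0.984, -0.18, -0.0], [-0.18, 0.984, -0.0], [0.0, -0.0, -1.0]]
contact_force: [-2.7, -0.2, 6.0]
grip_width: 0.0001
```

{"name": "jog_arm", "arguments": {
  "increments": [
    {"x":0,"y":0,"z":0.001,"wx":0,"wy":0,"wz":0},
    {"x":0,"y":0,"z":0.001,"wx":0,"wy":0,"wz":0}
  ]
}}

```text
time_s: 3.5
tool_pos: [0.4561, 0.1901, 0.1467]
tcp_rot: [[-0.984, -0.181, -0.0], [-0.181, 0.984, -0.0], [0.0, -0.0, -1.0]]
contact_force: [-4.0, 0.1, 8.4]
grip_width: 0.0003
```

Lid a doesn't give: 6 N then 8 N at a constant height (TCP z 0.1467). On to lid b, with final press one step lighter.

{"name": "jog_arm", "arguments": {
  "increments": [
    {"x":0,"y":0,"z":-0.02,"wx":0,"wy":0,"wz":0},
    {"x":0,"y":-0.04,"z":-0.04,"wx":0,"wy":0,"wz":0},
    {"x":0,"y":-0.12,"z":-0.04,"wx":0,"wy":0,"wz":0},
    {"x":0,"y":-0.2,"z":-0.04,"wx":0,"wy":0,"wz":0},
    {"x":0,"y":-0.232,"z":-0.04,"wx":0,"wy":0,"wz":0},
    {"x":0,"y":-0.232,"z":-0.04,"wx":0,"wy":0,"wz":0},
    {"x":0,"y":-0.232,"z":-0.024,"wx":0,"wy":0,"wz":0},
    {"x":0,"y":-0.232,"z":-0.012,"wx":0,"wy":0,"wz":0},
    {"x":0,"y":-0.232,"z":-0.007,"wx":0,"wy":0,"wz":0},
    {"x":0,"y":-0.232,"z":-0.005,"wx":0,"wy":0,"wz":0},
    {"x":0,"y":-0.232,"z":-0.004,"wx":0,"wy":0,"wz":0},
    {"x":0,"y":-0.232,"z":-0.003,"wx":0,"wy":0,"wz":0},
    {"x":0,"y":-0.232,"z":-0.002,"wx":0,"wy":0,"wz":0},
    {"x":0,"y":-0.232,"z":-0.001,"wx":0,"wy":0,"wz":0},
    {"x":0,"y":-0.232,"z":-0.001,"wx":0,"wy":0,"wz":0}
  ]
}}

```text
time_s: 5.0
tool_pos: [0.4771, 0.0761, 0.1467]
tcp_rot: [[-0.984, -0.18, 0.0], [-0.18, 0.984, 0.0], [-0.0, 0.0, -1.0]]
contact_force: [-1.5, 0.8, 3.6]
grip_width: -0.0
```

{"name": "jog_arm", "arguments": {
  "increments": [
    {"x":0,"y":0,"z":0.001,"wx":0,"wy":0,"wz":0},
    {"x":0,"y":0,"z":0.001,"wx":0,"wy":0,"wz":0}
  ]
}}

```text
time_s: 5.2
tool_pos: [0.4771, 0.0761, 0.1467]
tcp_rot: [[-0.984, -0.18, 0.0], [-0.18, 0.984, 0.0], [-0.0, 0.0, -1.0]]
contact_force: [-3.4, 1.0, 7.1]
grip_width: -0.0003
```

Lid b doesn't give either, at 7 N. On to c.

{"name": "jog_arm", "arguments": {
  "increments": [
    {"x":0,"y":0,"z":-0.02,"wx":0,"wy":0,"wz":0},
    {"x":0,"y":-0.04,"z":-0.04,"wx":0,"wy":0,"wz":0},
    {"x":0,"y":-0.12,"z":-0.04,"wx":0,"wy":0,"wz":0},
    {"x":0,"y":-0.2,"z":-0.04,"wx":0,"wy":0,"wz":0},
    {"x":0,"y":-0.232,"z":-0.04,"wx":0,"wy":0,"wz":0},
    {"x":0,"y":-0.232,"z":-0.04,"wx":0,"wy":0,"wz":0},
    {"x":0,"y":-0.232,"z":-0.024,"wx":0,"wy":0,"wz":0},
    {"x":0,"y":-0.232,"z":-0.012,"wx":0,"wy":0,"wz":0},
    {"x":0,"y":-0.232,"z":-0.007,"wx":0,"wy":0,"wz":0},
    {"x":0,"y":-0.232,"z":-0.005,"wx":0,"wy":0,"wz":0},
    {"x":0,"y":-0.232,"z":-0.004,"wx":0,"wy":0,"wz":0},
    {"x":0,"y":-0.232,"z":-0.003,"wx":0,"wy":0,"wz":0},
    {"x":0,"y":-0.232,"z":-0.002,"wx":0,"wy":0,"wz":0},
    {"x":0,"y":-0.232,"z":-0.001,"wx":0,"wy":0,"wz":0},
    {"x":0,"y":-0.232,"z":-0.001,"wx":0,"wy":0,"wz":0}
  ]
}}

```text
time_s: 6.7
tool_pos: [0.4979, -0.0381, 0.1464]
tcp_rot: [[-0.984, -0.18, 0.0], [-0.18, 0.984, -0.0], [-0.0, -0.0, -1.0]]
contact_force: [-0.7, 0.2, 0.7]
grip_width: -0.0002
```

{"name": "jog_arm", "arguments": {
  "increments": [
    {"x":0,"y":0,"z":0.001,"wx":0,"wy":0,"wz":0},
    {"x":0,"y":0,"z":0.001,"wx":0,"wy":0,"wz":0}
  ]
}}

```text
time_s: 6.9
tool_pos: [0.4979, -0.0382, 0.1459]
tcp_rot: [[-0.984, -0.18, 0.0], [-0.18, 0.984, -0.0], [-0.0, -0.0, -1.0]]
contact_force: [-0.8, -0.4, 1.0]
grip_width: 0.0007
```

Lid c seems to give. I'll push it a little further, still lightly.

{"name": "jog_arm", "arguments": {
  "increments": [
    {"x":0,"y":0,"z":0.002,"wx":0,"wy":0,"wz":0},
    {"x":0,"y":0,"z":0.003,"wx":0,"wy":0,"wz":0},
    {"x":0,"y":0,"z":0.003,"wx":0,"wy":0,"wz":0}
  ]
}}

```text
time_s: 7.2
tool_pos: [0.4977, -0.0382, 0.1442]
tcp_rot: [[-0.984, -0.18, -0.0], [-0.18, 0.984, -0.0], [0.0, -0.0, -1.0]]
contact_force: [-1.2, -1.4, 1.2]
grip_width: 0.0002
```

{"name": "jog_arm", "arguments": {
  "increments": [
    {"x":0,"y":0,"z":0.002,"wx":0,"wy":0,"wz":0},
    {"x":0,"y":0,"z":0.003,"wx":0,"wy":0,"wz":0},
    {"x":0,"y":0,"z":0.003,"wx":0,"wy":0,"wz":0}
  ]
}}

```text
time_s: 7.5
tool_pos: [0.4978, -0.0382, 0.1432]
tcp_rot: [[-0.984, -0.181, -0.0], [-0.181, 0.984, -0.0], [0.0, -0.0, -1.0]]
contact_force: [-4.4, 0.0, 4.9]
grip_width: -0.0002
```

```bash
python3 - <<'E'
from rig import env, viewer
from h import *
o=env.get_obs(); print({k:np.round(o[k],4).tolist() for k in ["time_s","tool_pos","contact_force"]})
f=viewer.grab_frame("side");cv2.imwrite("pics/s2.png",f["pixels"][:,:,::-1])
g=viewer.grab_frame("wrist");cv2.imwrite("pics/w2.png",g["pixels"][:,:,::-1])
ex=np.array([.9836,.1805]);ey=np.array([-.1805,.9836])
C=dict(a=(.497,.1975),b=(.5175,.0838),c=(.538,-.0301),d=(.559,-.1445))
for nm,F in (("side",f),("wrist",g)):
    W=world(F)
    for k,c in C.items():
        r=W[...,:2]-np.array(c);u=r@ex;v=r@ey
        m=(abs(u)<.048)&(abs(v)<.034)&(abs(W[...,2]-.128)<.009)&(F["z_map"]>0)
        m&= ~((u<0)&(abs(v)<.02))
        if m.sum()<60: continue
        s,*_=np.linalg.lstsq(np.c_[u[m],v[m],np.ones(m.sum())],W[...,2][m],rcond=None)
        print(nm,k,m.sum(),"slope x,y, z0",s.round(4))
E
```

```text
{'time_s': 7.5, 'tool_pos': [0.4978, -0.0382, 0.1432], 'contact_force': [-4.3924, 0.0443, 4.9141]}
side a 1073 slope x,y, z0 [0.005  0.0007 0.1278]
side b 863 slope x,y, z0 [0.0056 0.0018 0.1279]
side c 643 slope x,y, z0 [0.1152 0.0023 0.1279]
side d 338 slope x,y, z0 [-0.0071  0.0023  0.1282]
wrist b 7902 slope x,y, z0 [ 6.600e-03 -1.000e-04  1.278e-01]
wrist c 2877 slope x,y, z0 [ 0.1109 -0.0006  0.1278]
wrist d 7646 slope x,y, z0 [ 0.0002 -0.      0.1278]
```

View pics/w2.png

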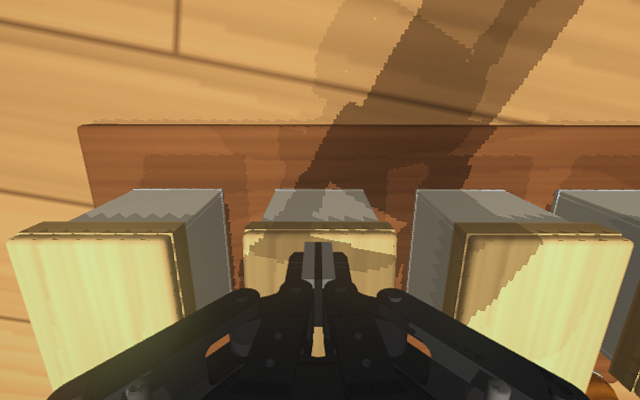

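Lid c rocks: the wrist-view depth fit gives 0.111 rad (side view 0.115), against under 0.008 for the others. Wrist picture: the tips at (318,245) are pressing c's near end. I lift, shift 41 mm to the centre, and press down.

{"name": "jog_arm", "arguments": {
  "increments": [
    {"x":0,"y":0,"z":-0.014,"wx":0,"wy":0,"wz":0},
    {"x":0,"y":0,"z":-0.036,"wx":0,"wy":0,"wz":0},
    {"x":-0.041,"y":0.001,"z":-0.036,"wx":0,"wy":0,"wz":0},
    {"x":-0.082,"y":0.001,"z":-0.036,"wx":0,"wy":0,"wz":0},
    {"x":-0.082,"y":0.001,"z":-0.036,"wx":0,"wy":0,"wz":0},
    {"x":-0.082,"y":0.001,"z":-0.036,"wx":0,"wy":0,"wz":0},
    {"x":-0.082,"y":0.001,"z":-0.024,"wx":0,"wy":0,"wz":0},
    {"x":-0.082,"y":0.001,"z":-0.014,"wx":0,"wy":0,"wz":0},
    {"x":-0.082,"y":0.001,"z":-0.01,"wx":0,"wy":0,"wz":0},
    {"x":-0.082,"y":0.001,"z":-0.008,"wx":0,"wy":0,"wz":0},
    {"x":-0.082,"y":0.001,"z":-0.006,"wx":0,"wy":0,"wz":0},
    {"x":-0.082,"y":0.001,"z":-0.006,"wx":0,"wy":0,"wz":0}
  ]
}}

```text
time_s: 8.8
tool_pos: [0.5373, -0.0301, 0.1468]
tcp_rot: [[-0.984, -0.181, -0.002], [-0.181, 0.984, 0.0], [0.002, 0.001, -1.0]]
contact_force: [-4.9, 1.1, 9.0]
grip_width: -0.0002
```

{"name": "jog_arm", "arguments": {
  "increments": [
    {"x":0,"y":0,"z":0.002,"wx":0,"wy":0,"wz":0},
    {"x":0,"y":0,"z":0.004,"wx":0,"wy":0,"wz":0},
    {"x":0,"y":0,"z":0.004,"wx":0,"wy":0,"wz":0}
  ]
}}

```text
time_s: 9.1
tool_pos: [0.5373, -0.0301, 0.145]
tcp_rot: [[-0.984, -0.181, -0.002], [-0.181, 0.984, 0.0], [0.002, 0.001, -1.0]]
contact_force: [-6.8, 1.3, 11.5]
grip_width: 0.0002
```

It's sliding down. I continue the press in small steps.

{"name": "jog_arm", "arguments": {
  "increments": [
    {"x":0,"y":0,"z":0.002,"wx":0,"wy":0,"wz":0},
    {"x":0,"y":0,"z":0.004,"wx":0,"wy":0,"wz":0},
    {"x":0,"y":0,"z":0.006,"wx":0,"wy":0,"wz":0},
    {"x":0,"y":0,"z":0.006,"wx":0,"wy":0,"wz":0}
  ]
}}

```text
time_s: 9.5
tool_pos: [0.5373, -0.0301, 0.142]
tcp_rot: [[-0.984, -0.181, -0.002], [-0.181, 0.984, 0.0], [0.002, 0.001, -1.0]]
contact_force: [-7.5, 2.2, 11.2]
grip_width: -0.0002
```

{"name": "jog_arm", "arguments": {
  "increments": [
    {"x":0,"y":0,"z":0.001,"wx":0,"wy":0,"wz":0},
    {"x":0,"y":0,"z":0.002,"wx":0,"wy":0,"wz":0},
    {"x":0,"y":0,"z":0.002,"wx":0,"wy":0,"wz":0}
  ]
}}

```text
time_s: 9.8
tool_pos: [0.5372, -0.0301, 0.1417]
tcp_rot: [[-0.984, -0.181, -0.003], [-0.181, 0.984, 0.0], [0.002, 0.001, -1.0]]
contact_force: [-9.0, 1.6, 15.9]
grip_width: -0.0003
```

{"name": "jog_arm", "arguments": {
  "increments": [
    {"x":0,"y":0,"z":0.001,"wx":0,"wy":0,"wz":0},
    {"x":0,"y":0,"z":0.002,"wx":0,"wy":0,"wz":0},
    {"x":0,"y":0,"z":0.002,"wx":0,"wy":0,"wz":0},
    {"x":0,"y":0,"z":0.002,"wx":0,"wy":0,"wz":0}
  ]
}}

```text
time_s: 10.2
tool_pos: [0.5373, -0.0302, 0.1417]
tcp_rot: [[-0.984, -0.181, -0.003], [-0.181, 0.984, -0.0], [0.003, 0.0, -1.0]]
contact_force: [-12.0, 1.2, 21.4]
grip_width: 0.0
```

The lid is down 5.0 mm on a solid seat at 21 N. I lift and recheck both ends lightly, near end first.

{"name": "jog_arm", "arguments": {
  "increments": [
    {"x":0,"y":0,"z":-0.006,"wx":0,"wy":0,"wz":0},
    {"x":0,"y":0,"z":-0.036,"wx":0,"wy":0,"wz":0},
    {"x":0.041,"y":0,"z":-0.036,"wx":0,"wy":0,"wz":0},
    {"x":0.082,"y":0,"z":-0.036,"wx":0,"wy":0,"wz":0},
    {"x":0.082,"y":0,"z":-0.036,"wx":0,"wy":0,"wz":0},
    {"x":0.082,"y":0,"z":-0.024,"wx":0,"wy":0,"wz":0},
    {"x":0.082,"y":0,"z":-0.014,"wx":0,"wy":0,"wz":0},
    {"x":0.082,"y":0,"z":-0.009,"wx":0,"wy":0,"wz":0},
    {"x":0.082,"y":0,"z":-0.007,"wx":0,"wy":0,"wz":0},
    {"x":0.082,"y":0,"z":-0.006,"wx":0,"wy":0,"wz":0},
    {"x":0.082,"y":0,"z":-0.0045,"wx":0,"wy":0,"wz":0},
    {"x":0.082,"y":0,"z":-0.0045,"wx":0,"wy":0,"wz":0}
  ]
}}

```text
time_s: 11.4
tool_pos: [0.4979, -0.0375, 0.1417]
tcp_rot: [[-0.984, -0.181, -0.0], [-0.181, 0.984, 0.0], [0.0, 0.0, -1.0]]
contact_force: [-3.1, 1.1, 6.0]
grip_width: -0.0
```

{"name": "jog_arm", "arguments": {
  "increments": [
    {"x":0,"y":0,"z":-0.006,"wx":0,"wy":0,"wz":0},
    {"x":0,"y":0,"z":-0.03,"wx":0,"wy":0,"wz":0},
    {"x":-0.082,"y":0,"z":-0.03,"wx":0,"wy":0,"wz":0},
    {"x":-0.164,"y":0,"z":-0.03,"wx":0,"wy":0,"wz":0},
    {"x":-0.164,"y":0,"z":-0.03,"wx":0,"wy":0,"wz":0},
    {"x":-0.164,"y":0,"z":-0.03,"wx":0,"wy":0,"wz":0},
    {"x":-0.164,"y":0,"z":-0.018,"wx":0,"wy":0,"wz":0},
    {"x":-0.164,"y":0,"z":-0.008,"wx":0,"wy":0,"wz":0},
    {"x":-0.164,"y":0,"z":-0.004,"wx":0,"wy":0,"wz":0},
    {"x":-0.164,"y":0,"z":-0.002,"wx":0,"wy":0,"wz":0},
    {"x":-0.164,"y":0,"z":-0.001,"wx":0,"wy":0,"wz":0},
    {"x":-0.164,"y":0,"z":0,"wx":0,"wy":0,"wz":0},
    {"x":-0.164,"y":0,"z":0,"wx":0,"wy":0,"wz":0}
  ]
}}

```text
time_s: 12.7
tool_pos: [0.5781, -0.0229, 0.1417]
tcp_rot: [[-0.984, -0.181, -0.001], [-0.181, 0.984, -0.0], [0.001, -0.0, -1.0]]
contact_force: [-2.9, 1.0, 4.4]
grip_width: 0.0003
```

Neither end moves under 4–6 N. I lift clear and take a final look.

{"name": "jog_arm", "arguments": {
  "increments": [
    {"x":0,"y":0,"z":-0.04,"wx":0,"wy":0,"wz":0},
    {"x":0,"y":0,"z":-0.12,"wx":0,"wy":0,"wz":0},
    {"x":0.08,"y":0,"z":-0.2,"wx":0,"wy":0,"wz":0},
    {"x":0.18,"y":0,"z":-0.24,"wx":0,"wy":0,"wz":0},
    {"x":0.26,"y":0,"z":-0.24,"wx":0,"wy":0,"wz":0},
    {"x":0.3,"y":0,"z":-0.24,"wx":0,"wy":0,"wz":0},
    {"x":0.3,"y":0,"z":-0.24,"wx":0,"wy":0,"wz":0},
    {"x":0.3,"y":0,"z":-0.24,"wx":0,"wy":0,"wz":0}
  ]
}}

```text
time_s: 13.5
tool_pos: [0.4314, -0.05, 0.2614]
tcp_rot: [[-0.984, -0.18, 0.002], [-0.18, 0.984, -0.0], [-0.002, -0.001, -1.0]]
contact_force: [1.4, 0.3, -0.4]
grip_width: 0.0002
```

```bash
python3 - <<'E'
from rig import env, viewer
from h import *
o=env.get_obs(); print({k:np.round(o[k],4).tolist() for k in ["time_s","tool_pos","contact_force"]})
ex=np.array([.9836,.1805]);ey=np.array([-.1805,.9836])
C=dict(a=(.497,.1975),b=(.5175,.0838),c=(.538,-.0301),d=(.559,-.1445))
F=viewer.grab_frame("side");cv2.imwrite("pics/s3.png",F["pixels"][:,:,::-1])
W=world(F);W0=world(dict(np.load("side0.npz")))
for k,c in C.items():
    r=W[...,:2]-np.array(c);u=r@ex;v=r@ey
    m=(abs(u)<.048)&(abs(v)<.034)&(abs(W[...,2]-.126)<.009)
    if m.sum()<60: print(k,"hidden");continue
    s,*_=np.linalg.lstsq(np.c_[u[m],v[m],np.ones(m.sum())],W[...,2][m],rcond=None); print(k,m.sum(),s.round(4))
for n,(u,v) in dict(spice=(290,216),cup=(333,155),big=(279,340)).items(): print(n,W0[v,u].round(3),W[v,u].round(3))
E
```

```text
{'time_s': 13.5, 'tool_pos': [0.4314, -0.05, 0.2614], 'contact_force': [1.3671, 0.3372, -0.3656]}
a 1539 [ 0.0043 -0.0008  0.1278]
b 1232 [ 6.400e-03 -1.000e-04  1.279e-01]
c 995 [-0.0042  0.0004  0.1227]
d 821 [ 0.     -0.0016  0.1281]
spice [0.617 0.203 0.102] [0.617 0.204 0.103]
cup [ 0.655 -0.025  0.061] [ 0.655 -0.025  0.061]
big [0.481 0.429 0.119] [0.481 0.429 0.119]
```

View pics/s3.png

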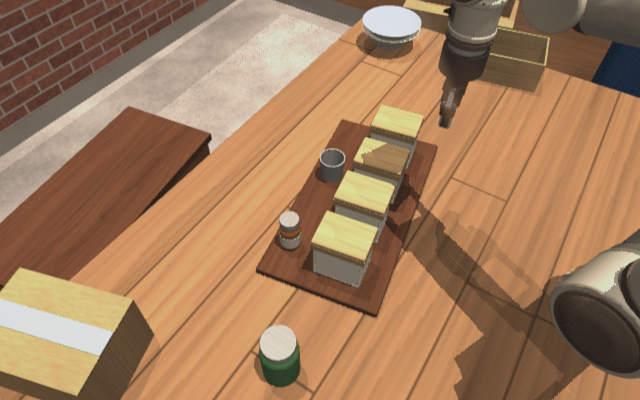

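The arm is clear of the lids. Lid c, at (382,155), is level and 5 mm lower, and the spice jar (290,230), cup (333,165) and big jar (279,355) have not moved.

```bash
python3 -c "
from rig import workorder
print(workorder.sign_off())"
```

```text
the job is handed in; nothing more can be done
None
```

The unseated lid was the third from the left (top_c). It is now fully seated, and I handed the job in at about 13.5 s.

- **Finding it:** I pressed the near ends of lids a, b and c in turn. Lids a and b held firm at 7–8 N. The end of c dipped and the lid tilted about 0.11 rad under less than 5 N. I stopped there, so lid d was never pressed.
- **Seating it:** Pressing c in its middle slid it down 5.0 mm onto a solid stop, and I held it there at about 21 N.
- **Last checks:** Pressed again at both ends with 4–6 N, c did not move. In the final side view it is level to within about 0.004 rad with its top at 0.123 m. The other three lids are still at 0.128 m, and the jars and cup are within 1 mm of where they started. None of the checks failed or disagreed.

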